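# Find the full nail tin by feel

### The arm

A 7-joint arm with a two-finger parallel gripper is mounted at the origin on the work surface. World frame = base frame: x ahead of the robot, y to its left, z up, the work surface at z = 0. Lengths are in m, angles in rad, forces in N, time in s.
With the tool pointing down it reaches from about 0.425 to 0.925 m from the base axis. Payload 6.8 kg.
Tool frame: the origin (TCP) lies at the very end of the fingers, on their centre line; the grasp point (between the pads) lies 19 mm behind it; z points along the fingers, y is the line along which they close (so a half turn about z gives the same grasp; the last joint's range is limited). The gripper opens to 85 mm and grips with 20 to 120 N. Pads are 22 mm wide; open, the fingers measure 114 mm over their backs; the gripper's body (76 mm by 85 mm) begins 54 mm behind the grasp point. The pads swing forward as they close: fully open they stand 13 mm farther back than shut.
Start: joints at [1.126, 0.477, 0.022, 1.555, -0.011, 1.109, -0.083], TCP at [0.223, -0.637, 0.197] pointing down, gripper open.
Joint ranges: [-2.96, 2.96], [-0.34, 2.1], [-1.41, 1.46], [0.24, 2.44], [-1.37, 4.51], [0.17, 1.92], [-2.96, 2.96]. Speed limits (rad/s): [2.39, 2.39, 3.14, 3.14, 3.14, 3.14, 3.14].

### API

Orientations are given as a unit quaternion [w, x, y, z].
In Python, from station import bot gives the robot as it stands.
- The arm moves only by the tool apply_moves, never from a script. Its argument "deltas" is a list of rows, each a list of 3 entries, a list of its own where there are three numbers: the closure, from 0 (fully open) to 1 (shut), then the shift along the tool's x, y, z in units of 0.2 m (1.0 is 0.2 m), then the turn about the tool's z in units of 2 pi rad (1.0 is 2 pi rad). A call has 1 to 12 rows; each row is the pose to reach, as a shift and turn from the pose commanded when the call began, along the tool's axes at that moment, turning the shorter way round; what a row does not reach only later rows make up. A row lasts 1/10 s, in which the tool goes at most 50 mm and 8.59 degrees, less where a joint would pass 70% of its speed; a pose out of reach is approached as far as the arm can. A call with a number of a shift or a turn outside -1 to 1 is refused whole. A call with a gripper value outside its range is refused whole. The fingers move at their own pace and stop on an object; "squeeze" is the grip in N (left out, the last holds). Time passes only in rows, so rows that repeat a pose let the fingers close. It gives the time, the measured TCP pose, the force, the opening and the grip force at its end, in the units of the state.
- bot.get_obs(): the state, without advancing time (a new reading comes with each control period).
- bot.read_camera(name): name is "side" or "top" or "wrist"; returns a dict with "color" (420x560x3 uint8, red, green, blue), "intrinsics" (3x3 intrinsics, pixels), "pose" (4x4, takes a point from camera to world coordinates); the wrist camera has in their place "hand_eye" (4x4, takes a point from camera to tool coordinates, whose origin is the TCP and whose axes are the flange's). Camera axes: x right, y down, z forward; pixel columns grow to the right and rows downward; lengths in m; the calibration is good to about 2 mm. A picture is of the moment at which its call begins: read the wrist's pose just before it. There is no depth.
- bot.hand_in(): hands the job in; it is judged then, once.
Trained networks look in a picture, given as the dict that the camera call returned (one of the last four; its "shot" number tells which), for a name from the list of things; names that differ only in an ending like _2 or _b are one class to them, and where a whole thing is asked for, a point or a joint stands for the part that bears it (a point fixed in the world has none). Each returns a list of dicts, best first, with "confidence" (0 to 1); they miss things now and then, are a little off and sometimes report something else, mostly with a low value. They report only what shows in the picture. A call takes as long as a camera call. They do not tell look-alikes from the thing itself.
- bot.look_for(picture, target): "point" ([x, y, z] in m, in world coordinates, good to about 4 mm: the middle of the surface that is visible of it).
The state is a dict: "t": time; "q": joint angles; "joint_vel": joint speeds; "joint_torque": joint torques, N m; "eef_pos": TCP position; "tool_rot": TCP orientation; "contact_force": force on the tool from outside, world axes, zero at the start; "torque": the same for the moment, N m; "gripper_width": opening from 0.0 (shut) to 1.0 (fully open); "grasp_force": force on a finger pad.
Only numpy, scipy, OpenCV 4.12 (cv2) and the standard library are available. Lean on these libraries where they do the work, as an engineer would, in place of code of your own. Each camera call takes 0.05 s, during which the arm holds its last target. There are 200 camera calls.

### The job

Three identical closed nail tins stand on the dark riser board of the shoemaker's bench: one is full, the other two are part-used and clearly lighter. Find the heaviest by hefting them, stand the two lighter ones upright on the cork mat, set down rather than dropped, and finish while still holding the heaviest upright in the gripper, clear of everything, with its bottom at least 10 cm above the bench top. Keep the tins from tipping over and leave the jar, hammer, thread spool and wooden shoe last where they are.

Things in the scene. Friction and masses are not known exactly. Their poses are not given: they have to be found in the camera images.
- tin_a_center (a point): One of three look-alike closed metal tins (green band, brass lid): upright cylinder, 56 mm diameter, 64 mm tall, 0.2 to 0.9 kg. The heaviest outweighs the others by at least 0.14 kg; neither name, look nor place tells which it is. Point: the tin's centre, 32 mm above its underside; z is its axis, up. Starts on the riser board, neighbours at least 90 mm away between centres.
- tin_b_center (a point): One of three look-alike closed metal tins (green band, brass lid): upright cylinder, 56 mm diameter, 64 mm tall, 0.2 to 0.9 kg. The heaviest outweighs the others by at least 0.14 kg; neither name, look nor place tells which it is. Point: the tin's centre, 32 mm above its underside; z is its axis, up. Starts on the riser board, neighbours at least 90 mm away between centres.
- tin_c_center (a point): One of three look-alike closed metal tins (green band, brass lid): upright cylinder, 56 mm diameter, 64 mm tall, 0.2 to 0.9 kg. The heaviest outweighs the others by at least 0.14 kg; neither name, look nor place tells which it is. Point: the tin's centre, 32 mm above its underside; z is its axis, up. Starts on the riser board, neighbours at least 90 mm away between centres.
- board: Dark wooden riser board fixed to the bench, 120 mm (x) by 330 mm (y), 18 mm thick, on which the three tins stand in a rough row along its y axis. Origin at the centre of its underside, on the bench top (z = 0).
- mat: Cork mat fixed to the bench, 180 mm (x) by 280 mm (y), 4 mm thick, empty at the start. Origin at the centre of its underside, on the bench top (z = 0). A tin stands on the mat when its centre is over it.
- jar: Small amber glass jar with a dark lid, 60 mm in diameter, 75 mm tall, origin at the centre of its underside. A bystander: leave it where it is.
- hammer: Hammer 240 mm long lying on the bench, handle along its x axis, origin at mid-length on the bench. A bystander: leave it where it is.
- spool: Spool of red thread, 40 mm in diameter, 50 mm tall, upright, origin at the centre of its underside. A bystander: leave it where it is.
- last: Pale wooden shoe last (foot form), about 240 mm long (x, toe at +x), 80 mm wide, 75 mm high, origin near the middle of its underside. A bystander: leave it where it is.
Things that resemble listed ones, but are neither listed nor needed, are in the scene too. What is shaped like the part that bears tin_b_center but pink or turquoise is not meant. Leave any turquoise look-alike of the part that bears tin_c_center alone.

How it is judged:
By the outcome, as a careful person would: the job done as asked, in the order asked, and still so for the second after the job is handed in, while the arm keeps its last pose, push and grip.
It also fails if it takes over 72 s, if anything falls off the work surface, if the arm or the gripper's body presses on something with over 40 N, if the wrist force passes 120 N, or if a joint passes its speed limit or range.

## Working session

There is one attempt and no reset: what is moved stays moved. The work goes in short steps, Python scripts to look and compute and a tool call to move; the robot and the scene stay as the last step left them, time stands still between calls to the robot, and variables do not carry over. Pictures are saved under pics/ and viewed, at most 10 in all, crops included, and the job is handed in when it is done.

Besides the shell and the picture viewer there is one more tool, called after "Emit:" in YAML: its name, and indented under it one key for each argument. apply_moves: Moves the arm, as the interface text tells. Its arguments: {"type":"object","properties":{"deltas":{"type":"array","items":{"type":"array"}},"squeeze":{"type":"number"}},"required":["deltas"]}

```bash
mkdir -p pics; ls
python3 - <<'E'
from station import bot
import cv2
o=bot.get_obs()
print({k:o[k] for k in ('t','eef_pos','tool_rot','contact_force','gripper_width','grasp_force')})
for n in ('top','side'):
    p=bot.read_camera(n)
    cv2.imwrite(f'pics/{n}0.png',p['color'][:,:,::-1])
    print(n,p['intrinsics'].tolist(),p['pose'].round(3).tolist())
    for t in ('tin_a_center','board','mat','jar','hammer','spool','last'):
        print(t,[(d['confidence'].__round__(2),[round(float(v),3) for v in d['point']]) for d in bot.look_for(p,t)])
E
```

```text
pics
{'t': 0.0, 'eef_pos': array([ 0.2228517 , -0.63647675,  0.19604031]), 'tool_rot': array([-8.65575112e-04,  9.85845308e-01,  1.67655095e-01, -2.21113490e-04]), 'contact_force': array([-1.3352057 , -0.71009595,  1.09830332]), 'gripper_width': 0.9967333158843581, 'grasp_force': 0.0}
top [[488.22117568761513, 0.0, 276.15836088559263], [0.0, 488.22117568761513, 209.76467381425013], [0.0, 0.0, 1.0]] [[-0.009, -0.994, 0.113, 0.423], [-1.0, 0.01, 0.01, 0.117], [-0.011, -0.113, -0.993, 1.22], [0.0, 0.0, 0.0, 1.0]]
tin_a_center [(0.84, [0.492, 0.248, 0.085])]
board [(0.73, [0.516, 0.226, 0.015]), (0.67, [0.739, -0.241, 0.024])]
mat [(0.58, [0.484, -0.224, 0.002])]
jar [(0.97, [0.723, 0.052, 0.074])]
hammer [(0.86, [0.739, -0.24, 0.025])]
spool [(0.59, [0.376, -0.033, 0.042])]
last [(0.73, [0.714, 0.245, 0.053])]
side [[491.3375413835938, 0.0, 272.98716404872425], [0.0, 491.3375413835938, 206.14926391764092], [0.0, 0.0, 1.0]] [[0.999, -0.025, 0.04, 0.533], [-0.047, -0.521, 0.852, -0.926], [-0.001, -0.853, -0.521, 0.71], [0.0, 0.0, 0.0, 1.0]]
tin_a_center [(0.61, [0.495, 0.23, 0.073]), (0.28, [0.747, -0.254, 0.021])]
board [(0.7, [0.523, 0.164, 0.017])]
mat [(0.96, [0.487, -0.254, 0.006])]
jar [(0.56, [0.729, 0.028, 0.05]), (0.49, [0.521, 0.165, 0.018])]
hammer []
spool [(0.81, [0.375, -0.043, 0.029])]
last [(0.8, [0.743, 0.231, 0.035]), (0.59, [0.497, 0.234, 0.07])]
```

View pics/top0.png

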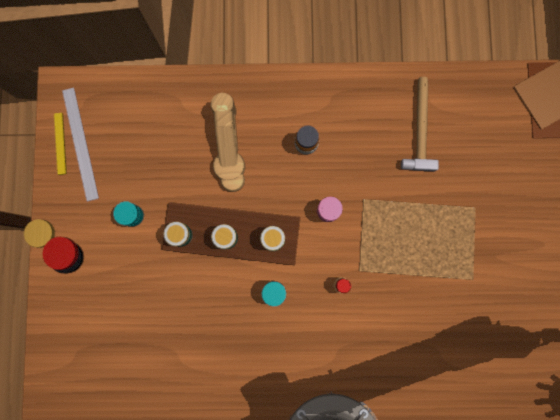

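View pics/side0.png

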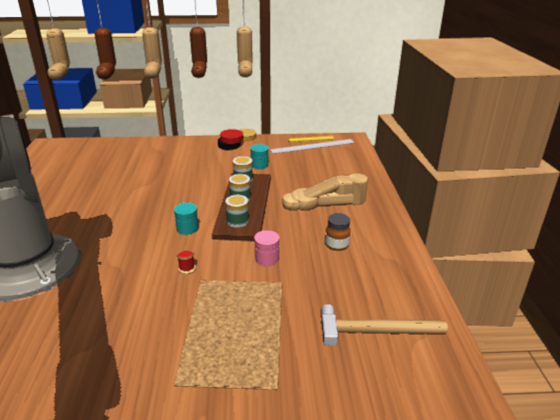

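The top view shows the riser board with three brass-lidded, green-banded tins at px (176,234), (224,237) and (272,238). The mat is centred near (418,239). Things that could be mistaken for a tin are turquoise at (127,214) and (274,294), pink at (330,209), the red spool at (343,286) and the jar at (307,138). I choose the three brass lids on the board. Next I'll measure them and check one crop.

```bash
cat > h.py <<'E'
import numpy as np
def ray(p,u,v,z):
    K,T=np.array(p['intrinsics']),np.array(p['pose'])
    d=T[:3,:3]@np.linalg.inv(K)@[u,v,1]; return (T[:3,3]+d*(z-T[2,3])/d[2])[:2].round(4)
def st(bot):
    o=bot.get_obs(); w,x,y,z=o['tool_rot']
    print('t',round(o['t'],2),'tcp',o['eef_pos'].round(4),'yaw_y',np.degrees(np.arctan2(w*w-x*x+y*y-z*z,2*(x*y-w*z))).round(2)-90 if 0 else np.degrees(np.arctan2(w*w-x*x+y*y-z*z,2*(x*y-w*z))).round(2),
      'F',o['contact_force'].round(2),'w',round(o['gripper_width'],3),'g',round(o['grasp_force'],1),'q',o['q'].round(2))
    return o
E
python3 - <<'E'
from station import bot
from h import *
import cv2
st(bot)
p=bot.read_camera('top'); im=p['color']
hsv=cv2.cvtColor(im,cv2.COLOR_RGB2HSV)
for c in ((176,234),(224,237),(272,238)):
    print(c,hsv[c[1],c[0]],hsv[c[1],c[0]-9],hsv[c[1]-9,c[0]])
r=im[205:265,150:310]
cv2.imwrite('pics/crop.png',cv2.resize(r[:,:,::-1],None,fx=5,fy=5,interpolation=cv2.INTER_CUBIC))
# bright lid (brass + white rim): high value vs. dark board
m=(hsv[...,2]>140).astype(np.uint8); m[:205]=0;m[265:]=0;m[:,:155]=0;m[:,300:]=0
n,l,s,ce=cv2.connectedComponentsWithStats(m)
for i in range(1,n):
    if s[i,4]>40: print(s[i],ce[i].round(1),ray(p,*ce[i],0.082))
print('mat',[ray(p,*c,0.004) for c in ((362,200),(475,207),(472,278),(360,272))])
print('board',[ray(p,*c,0.018) for c in ((167,205),(299,216),(296,264),(163,249))])
for n,c in dict(turq1=(127,214),turq2=(274,294),pink=(330,209)).items(): print(n,ray(p,*c,.06))
E
```

```text
t 0.8 tcp [ 0.2231 -0.6371  0.197 ] yaw_y -70.7 F [ 0.67 -0.69  0.29] w 1.004 g 0.0 q [ 1.13  0.48  0.02  1.56 -0.01  1.11 -0.08]
(176, 234) [ 20 167 189] [ 19 125 187] [ 19 121 186]
(224, 237) [ 19 166 192] [ 19 129 192] [ 19 142 194]
(272, 238) [ 20 166 197] [ 17  44 193] [ 17  91 190]
[155 205  11   6  62] [160.  207.3] [0.5619 0.4019]
[204 205  96  11 567] [266.4 208.3] [0.557  0.1516]
[155 212  10  23 142] [158.6 220. ] [0.532  0.4047]
[164 222  24  24 445] [175.6 233.3] [0.5005 0.3643]
[212 224  24  24 453] [223.5 235.8] [0.4935 0.2522]
[261 226  24  24 457] [272.5 237.6] [0.4881 0.1379]
[295 230   5  35  94] [297.9 250.9] [0.4566 0.0789]
[155 238 127  27 908] [195.3 259.2] [0.4398 0.3176]
mat [array([ 0.5847, -0.0861]), array([ 0.5641, -0.3672]), array([ 0.3886, -0.3502]), array([ 0.4057, -0.076 ])]
board [array([0.5754, 0.4007]), array([0.5446, 0.0729]), array([0.4267, 0.082 ]), array([0.4663, 0.4088])]
turq1 [0.5493 0.4866]
turq2 [0.3571 0.1357]
pink [5.564e-01 2.000e-04]
```

View pics/crop.png

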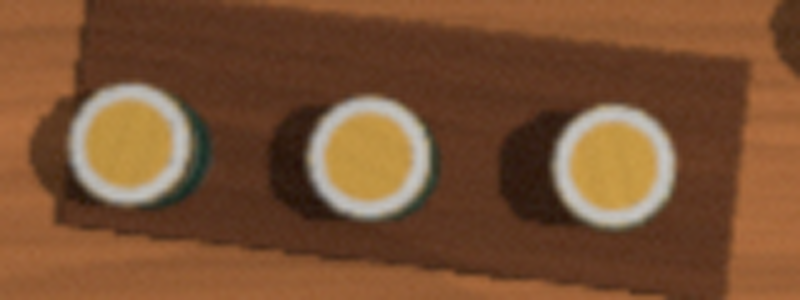

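The crop shows three brass-lidded, white-rimmed tins with green sides on the dark board, at crop px (130,145), (370,158) and (614,166). They are the right ones. World positions are about (0.500,0.364), (0.4935,0.252) and (0.488,0.138). I'll start moving and turn the tool so that y points to +x.

Emit:
apply_moves:
  deltas:
    - [0,[0.25,0,0],-0.02]
    - [0,[0.5,-0.06,0],-0.043]
    - [0,[0.75,-0.12,0],-0.065]
    - [0,[1,-0.25,0],-0.087]
    - [0,[1,-0.25,0],-0.11]
    - [0,[1,-0.25,0],-0.13]
    - [0,[1,-0.25,0],-0.153]
    - [0,[1,-0.25,0],-0.175]
    - [0,[1,-0.25,0],-0.196]
    - [0,[1,-0.25,0],-0.196]
  squeeze: 60

```text
t: 1.85
eef_pos: [0.3952, -0.5239, 0.197]
tool_rot: [0.0, 0.708, 0.707, 0.0]
contact_force: [0.1, 0.0, 0.6]
gripper_width: 1.002
grasp_force: 0.0
```

```bash
python3 -c "
from station import bot; from h import *; st(bot)"
```

```text
t 1.85 tcp [ 0.3952 -0.5239  0.197 ] yaw_y -0.1 F [0.13 0.04 0.58] w 1.002 g 0.0 q [ 1.04  0.46 -0.29  1.59  0.14  1.11  0.71]
```

Emit:
apply_moves:
  deltas:
    - [0,[0.2,0.1,0],0]
    - [0,[0.4,0.2,0],0]
    - [0,[0.6,0.3,0],0]
    - [0,[0.8,0.4,0],0]
    - [0,[1,0.464,0],0]

```text
t: 2.35
eef_pos: [0.49, -0.3221, 0.1973]
tool_rot: [0.0, 0.709, 0.705, 0.0]
contact_force: [1.1, 0.7, 0.4]
gripper_width: 1.003
grasp_force: 0.0
```

Emit:
apply_moves:
  deltas:
    - [0,[0.2,0,0],0]
    - [0,[0.4,0,0],0]
    - [0,[0.6,0,0],0]
    - [0,[0.8,0,0],0]
    - [0,[1,0,0],0]

```text
t: 2.85
eef_pos: [0.489, -0.1225, 0.1973]
tool_rot: [0.0, 0.71, 0.705, 0.0]
contact_force: [0.1, 0.7, 0.3]
gripper_width: 0.997
grasp_force: 0.0
```

Emit:
apply_moves:
  deltas:
    - [0,[0.2,0,0],0]
    - [0,[0.4,0,0],0]
    - [0,[0.6,0,0],0]
    - [0,[0.8,0,0],0]
    - [0,[1,0,0],0]
    - [0,[1,0,0],0]

```text
t: 3.45
eef_pos: [0.4893, 0.0825, 0.1978]
tool_rot: [-0.001, 0.706, 0.708, 0.002]
contact_force: [0.6, -0.0, 0.2]
gripper_width: 1.001
grasp_force: 0.0
```

```bash
python3 -c "
from station import bot; from h import *; st(bot)"
```

```text
t 3.45 tcp [0.4893 0.0825 0.1978] yaw_y 0.14 F [ 0.64 -0.01  0.25] w 1.001 g 0.0 q [ 0.24  0.23 -0.61  1.94  0.15  1.01 -0.44]
```

Emit:
apply_moves:
  deltas:
    - [0,[0.2,0,0],0]
    - [0,[0.28,0,0],0]
    - [0,[0.28,0,0.15],0]
    - [0,[0.28,0,0.3],0]
    - [0,[0.28,0,0.45],0]
    - [0,[0.28,0,0.6],0]
    - [0,[0.28,0,0.7],0]
    - [0,[0.28,0,0.76],0]
    - [0,[0.28,0,0.795],0]
    - [0,[0.28,0,0.795],0]

```text
t: 4.45
eef_pos: [0.4897, 0.1317, 0.0377]
tool_rot: [-0.0, 0.708, 0.706, -0.0]
contact_force: [-0.8, -0.1, 0.6]
gripper_width: 0.998
grasp_force: 0.0
```

Emit:
apply_moves:
  deltas:
    - [0.2,[0,0,0],0]
    - [0.3,[0,0,0],0]
    - [0.5,[0,0,0],0]
    - [1,[0,0,0],0]
    - [1,[0,0,0],0]
    - [1,[0,0,0],0]
    - [1,[0,0,0],0]
    - [1,[0,0,0],0]

```text
t: 5.25
eef_pos: [0.4898, 0.1321, 0.0394]
tool_rot: [0.001, 0.708, 0.706, 0.0]
contact_force: [-4.4, -0.9, 11.6]
gripper_width: 0.614
grasp_force: 60.4
```

Emit:
apply_moves:
  deltas:
    - [1,[0,0,-0.05],0]
    - [1,[0,0,-0.12],0]
    - [1,[0,0,-0.2],0]
    - [1,[0,0,-0.2],0]
    - [1,[0,0,-0.2],0]
    - [1,[0,0,-0.2],0]
    - [1,[0,0,-0.2],0]

```text
t: 5.95
eef_pos: [0.4891, 0.1316, 0.0773]
tool_rot: [-0.0, 0.708, 0.706, -0.001]
contact_force: [0.5, 0.3, -5.9]
gripper_width: 0.614
grasp_force: 64.0
```

Emit:
apply_moves:
  deltas:
    - [1,[0,0,0],0]

```text
t: 6.05
eef_pos: [0.4893, 0.1318, 0.0774]
tool_rot: [-0.0, 0.708, 0.706, -0.0]
contact_force: [-0.6, -0.8, -5.8]
gripper_width: 0.612
grasp_force: 64.0
```

Emit:
apply_moves:
  deltas:
    - [1,[0,0,0],0]

```text
t: 6.15
eef_pos: [0.4895, 0.132, 0.0776]
tool_rot: [-0.0, 0.708, 0.706, -0.0]
contact_force: [0.6, -0.1, -6.7]
gripper_width: 0.616
grasp_force: 64.0
```

Emit:
apply_moves:
  deltas:
    - [1,[0,0,0],0]

```text
t: 6.25
eef_pos: [0.4896, 0.132, 0.0778]
tool_rot: [-0.0, 0.708, 0.706, -0.0]
contact_force: [-0.7, -0.3, -5.8]
gripper_width: 0.613
grasp_force: 64.0
```

```bash
python3 -c "
from station import bot; from h import *
import cv2
for i in range(3): o=st(bot); p=bot.read_camera('side')
print(o['torque'],o['joint_torque'].round(2))
cv2.imwrite('pics/s1.png',cv2.resize(p['color'][100:300,120:400,::-1],None,fx=2.5,fy=2.5))"
```

```text
t 6.25 tcp [0.4896 0.132  0.0778] yaw_y -0.14 F [-0.66 -0.3  -5.79] w 0.613 g 64.0 q [ 0.08  0.42 -0.57  2.03  0.32  0.78 -0.68]
t 6.3 tcp [0.4897 0.1319 0.0779] yaw_y -0.14 F [-0.26 -0.48 -5.81] w 0.612 g 64.0 q [ 0.08  0.42 -0.57  2.03  0.32  0.78 -0.68]
t 6.35 tcp [0.4897 0.132  0.0779] yaw_y -0.14 F [ 0.97 -0.29 -5.86] w 0.612 g 64.0 q [ 0.08  0.42 -0.57  2.03  0.32  0.78 -0.68]
[-0.01924865  0.03947531  0.03101078] [-1.000e-02 -4.819e+01 -5.790e+00 -2.290e+01 -1.000e-02 -1.000e-02
 -0.000e+00]
```

View pics/s1.png

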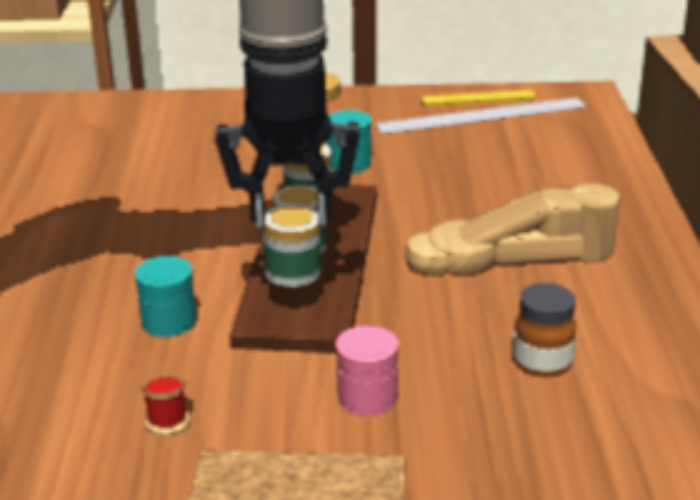

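The crop shows the tin at (292,245) held upright between the pads and clear of the board. The load is about 6.3 N, or 0.65 kg. I'll set it back and weigh the next one.

Emit:
apply_moves:
  deltas:
    - [1,[0,0,0.08],0]
    - [1,[0,0,0.14],0]
    - [1,[0,0,0.17],0]
    - [1,[0,0,0.185],0]
    - [1,[0,0,0.192],0]
    - [1,[0,0,0.192],0]
    - [0.5,[0,0,0.192],0]
    - [0.3,[0,0,0.192],0]
    - [0,[0,0,0.192],0]
    - [0,[0,0,0.192],0]
    - [0,[0,0,0.192],0]
    - [0,[0,0,0.192],0]

```text
t: 7.6
eef_pos: [0.49, 0.1321, 0.0398]
tool_rot: [0.0, 0.708, 0.706, 0.0]
contact_force: [0.1, 0.1, 0.1]
gripper_width: 0.997
grasp_force: 0.0
```

Emit:
apply_moves:
  deltas:
    - [0,[0,0,-0.1],0]
    - [0,[0,0,-0.3],0]
    - [0,[0,0,-0.5],0]
    - [0,[0.2,0,-0.5],0]
    - [0,[0.4,0.01,-0.5],0]
    - [0,[0.6,0.02,-0.5],0]
    - [0,[0.6,0.02,-0.5],0]
    - [0,[0.6,0.02,-0.5],0]

```text
t: 8.4
eef_pos: [0.4936, 0.2528, 0.1394]
tool_rot: [-0.0, 0.707, 0.707, -0.0]
contact_force: [-0.3, -0.5, 0.4]
gripper_width: 0.998
grasp_force: 0.0
```

```bash
python3 -c "
from station import bot; from h import *
import cv2
o=st(bot); p=bot.read_camera('top'); im=p['color']
hsv=cv2.cvtColor(im,cv2.COLOR_RGB2HSV)
m=cv2.inRange(hsv,(17,150,150),(23,200,220)); m[:200]=0;m[270:]=0;m[:,:155]=0;m[:,300:]=0
n,l,s,ce=cv2.connectedComponentsWithStats(m)
for i in range(1,n):
    if s[i,4]>40: print(s[i],ce[i].round(1),ray(p,*ce[i],0.082))
"
```

```text
t 8.4 tcp [0.4936 0.2528 0.1394] yaw_y -0.01 F [-0.35 -0.51  0.36] w 0.998 g 0.0 q [-0.09  0.42 -0.63  1.87  0.3   0.95 -0.85]
[265 230  16  16 198] [272.2 237.6] [0.4881 0.1383]
```

Emit:
apply_moves:
  deltas:
    - [0,[0,0,0.15],0]
    - [0,[0,0,0.3],0]
    - [0,[0,0,0.42],0]
    - [0,[0,0,0.48],0]
    - [0,[0,0,0.507],0]
    - [0,[0,0,0.507],0]
    - [0.3,[0,0,0.507],0]
    - [0.5,[0,0,0.507],0]
    - [1,[0,0,0.507],0]
    - [1,[0,0,0.507],0]
    - [1,[0,0,0.507],0]
    - [1,[0,0,0.507],0]

```text
t: 9.65
eef_pos: [0.4948, 0.2526, 0.04]
tool_rot: [0.001, 0.708, 0.706, 0.001]
contact_force: [-1.9, -1.4, 8.4]
gripper_width: 0.613
grasp_force: 61.0
```

Emit:
apply_moves:
  deltas:
    - [1,[0,0,-0.02],0]
    - [1,[0,0,-0.05],0]
    - [1,[0,0,-0.12],0]
    - [1,[0,0,-0.2],0]
    - [1,[0,0,-0.2],0]
    - [1,[0,0,-0.2],0]
    - [1,[0,0,-0.2],0]
    - [1,[0,0,-0.2],0]

```text
t: 10.45
eef_pos: [0.4936, 0.2516, 0.0776]
tool_rot: [-0.0, 0.708, 0.706, -0.001]
contact_force: [-0.2, -0.1, -2.3]
gripper_width: 0.613
grasp_force: 63.5
```

Emit:
apply_moves:
  deltas:
    - [1,[0,0,0],0]

```text
t: 10.55
eef_pos: [0.4937, 0.2517, 0.0777]
tool_rot: [-0.0, 0.708, 0.706, -0.0]
contact_force: [1.1, 0.2, -3.6]
gripper_width: 0.617
grasp_force: 63.5
```

Emit:
apply_moves:
  deltas:
    - [1,[0,0,0],0]

```text
t: 10.65
eef_pos: [0.4938, 0.2519, 0.0778]
tool_rot: [-0.0, 0.708, 0.706, -0.0]
contact_force: [0.1, -0.2, -3.3]
gripper_width: 0.613
grasp_force: 63.5
```

Emit:
apply_moves:
  deltas:
    - [1,[0,0,0],0]

```text
t: 10.75
eef_pos: [0.494, 0.2519, 0.078]
tool_rot: [-0.0, 0.708, 0.706, -0.0]
contact_force: [0.9, 0.1, -3.6]
gripper_width: 0.616
grasp_force: 63.5
```

Tin 2 reads about 3.3 N, so it is clearly lighter than tin 3. I'll set it back and heft the third before sorting.

Emit:
apply_moves:
  deltas:
    - [1,[0,0,0.08],0]
    - [1,[0,0,0.14],0]
    - [1,[0,0,0.17],0]
    - [1,[0,0,0.185],0]
    - [1,[0,0,0.192],0]
    - [1,[0,0,0.192],0]
    - [0.5,[0,0,0.192],0]
    - [0.3,[0,0,0.192],0]
    - [0,[0,0,0.192],0]
    - [0,[0,0,0.192],0]
    - [0,[0,0,0.192],0]
    - [0,[0,0,0.192],0]

```text
t: 11.95
eef_pos: [0.4943, 0.252, 0.0398]
tool_rot: [0.0, 0.708, 0.706, 0.0]
contact_force: [-0.0, -1.2, -0.3]
gripper_width: 1.002
grasp_force: 0.0
```

Emit:
apply_moves:
  deltas:
    - [0,[0,0,-0.1],0]
    - [0,[0,0,-0.3],0]
    - [0,[0,0,-0.5],0]
    - [0,[0.2,0.01,-0.5],0]
    - [0,[0.4,0.02,-0.5],0]
    - [0,[0.56,0.035,-0.5],0]
    - [0,[0.56,0.035,-0.5],0]
    - [0,[0.56,0.035,-0.5],0]

```text
t: 12.75
eef_pos: [0.5009, 0.3644, 0.1395]
tool_rot: [-0.0, 0.707, 0.707, -0.0]
contact_force: [0.6, -0.5, 0.1]
gripper_width: 1.001
grasp_force: 0.0
```

Emit:
apply_moves:
  deltas:
    - [0,[0,0,0.15],0]
    - [0,[0,0,0.3],0]
    - [0,[0,0,0.42],0]
    - [0,[0,0,0.48],0]
    - [0,[0,0,0.507],0]
    - [0,[0,0,0.507],0]
    - [0.3,[0,0,0.507],0]
    - [0.5,[0,0,0.507],0]
    - [1,[0,0,0.507],0]
    - [1,[0,0,0.507],0]
    - [1,[0,0,0.507],0]
    - [1,[0,0,0.507],0]

```text
t: 13.95
eef_pos: [0.502, 0.3647, 0.0403]
tool_rot: [0.0, 0.708, 0.706, 0.001]
contact_force: [-2.3, -1.4, 7.4]
gripper_width: 0.616
grasp_force: 61.2
```

Emit:
apply_moves:
  deltas:
    - [1,[0,0,-0.02],0]
    - [1,[0,0,-0.05],0]
    - [1,[0,0,-0.12],0]
    - [1,[0,0,-0.2],0]
    - [1,[0,0,-0.2],0]
    - [1,[0,0,-0.2],0]
    - [1,[0,0,-0.2],0]
    - [1,[0,0,-0.2],0]

```text
t: 14.75
eef_pos: [0.501, 0.3634, 0.0777]
tool_rot: [-0.0, 0.708, 0.706, -0.001]
contact_force: [-0.6, -0.8, -4.9]
gripper_width: 0.611
grasp_force: 63.7
```

Emit:
apply_moves:
  deltas:
    - [1,[0,0,0],0]

```text
t: 14.85
eef_pos: [0.501, 0.3636, 0.0778]
tool_rot: [-0.0, 0.708, 0.706, -0.001]
contact_force: [-0.1, -0.6, -5.2]
gripper_width: 0.609
grasp_force: 63.7
```

Emit:
apply_moves:
  deltas:
    - [1,[0,0,0],0]

```text
t: 14.95
eef_pos: [0.5012, 0.3638, 0.078]
tool_rot: [-0.0, 0.708, 0.706, -0.0]
contact_force: [-0.6, -0.8, -4.5]
gripper_width: 0.611
grasp_force: 63.7
```

Emit:
apply_moves:
  deltas:
    - [1,[0,0,0],0]

```text
t: 15.05
eef_pos: [0.5012, 0.3639, 0.0782]
tool_rot: [-0.0, 0.708, 0.706, -0.0]
contact_force: [-0.0, 0.1, -5.1]
gripper_width: 0.611
grasp_force: 63.7
```

Tin 1 reads about 4.9 N against 6.0 N for tin 3, so tin 3 is the heaviest. I'll carry tin 1 to the far part of the mat.

Emit:
apply_moves:
  deltas:
    - [1,[0,0,-0.15],0]
    - [1,[0,0,-0.3],0]
    - [1,[0,0,-0.45],0]
    - [1,[-0.1,0,-0.5],0]
    - [1,[-0.25,0,-0.5],0]
    - [1,[-0.4,0,-0.5],0]
    - [1,[-0.55,0,-0.5],0]
    - [1,[-0.7,0,-0.5],0]
    - [1,[-0.85,0,-0.5],0]
    - [1,[-1,0,-0.5],0]

```text
t: 16.05
eef_pos: [0.5006, 0.1628, 0.1785]
tool_rot: [0.0, 0.708, 0.706, 0.0]
contact_force: [0.5, -0.6, -4.9]
gripper_width: 0.615
grasp_force: 65.0
```

Emit:
apply_moves:
  deltas:
    - [1,[-0.15,0,0],0]
    - [1,[-0.3,0,0],0]
    - [1,[-0.45,0,0],0]
    - [1,[-0.6,0,0],0]
    - [1,[-0.75,0,0],0]
    - [1,[-0.9,0,0],0]
    - [1,[-1,0,0],0]

```text
t: 16.75
eef_pos: [0.5, -0.0386, 0.1784]
tool_rot: [0.0, 0.709, 0.706, -0.0]
contact_force: [0.3, 0.0, -4.6]
gripper_width: 0.613
grasp_force: 65.0
```

Emit:
apply_moves:
  deltas:
    - [1,[-0.15,0,0],0]
    - [1,[-0.3,0,0],0]
    - [1,[-0.45,0,0],0]
    - [1,[-0.6,-0.05,0],0]
    - [1,[-0.75,-0.1,0],0]
    - [1,[-0.9,-0.1,0],0]
    - [1,[-1,-0.1,0],0]
    - [1,[-1,-0.1,0],0]
    - [1,[-1,-0.1,0],0]

```text
t: 17.65
eef_pos: [0.4797, -0.2358, 0.1783]
tool_rot: [-0.0, 0.708, 0.706, 0.0]
contact_force: [1.3, 1.8, -4.3]
gripper_width: 0.614
grasp_force: 64.9
```

```bash
python3 -c "
from station import bot; from h import *
import cv2
for i in range(4): o=st(bot); p=bot.read_camera('side')
"
```

```text
t 17.65 tcp [ 0.4797 -0.2358  0.1783] yaw_y -0.18 F [ 1.27  1.76 -4.31] w 0.614 g 64.9 q [ 0.71  0.3  -0.44  1.89  0.15  0.99  0.2 ]
t 17.7 tcp [ 0.4799 -0.235   0.1783] yaw_y -0.09 F [-1.    0.29 -4.04] w 0.61 g 64.9 q [ 0.71  0.3  -0.44  1.89  0.15  0.99  0.2 ]
t 17.75 tcp [ 0.48   -0.2346  0.1784] yaw_y -0.04 F [-0.38 -0.17 -4.15] w 0.608 g 64.9 q [ 0.71  0.3  -0.45  1.89  0.15  0.99  0.2 ]
t 17.8 tcp [ 0.4801 -0.2346  0.1784] yaw_y -0.02 F [-0.29  0.38 -5.16] w 0.612 g 64.9 q [ 0.71  0.3  -0.45  1.89  0.15  0.99  0.2 ]
```

Emit:
apply_moves:
  deltas:
    - [1,[-0.15,0,0],0]
    - [1,[-0.3,0,0],0]
    - [1,[-0.325,0,0],0]
    - [1,[-0.325,0,0.12],0]
    - [1,[-0.325,0,0.27],0]
    - [1,[-0.325,0,0.42],0]
    - [1,[-0.325,0,0.56],0]
    - [1,[-0.325,0,0.66],0]
    - [1,[-0.325,0,0.71],0]
    - [1,[-0.325,0,0.735],0]
    - [1,[-0.325,0,0.75],0]
    - [1,[-0.325,0,0.75],0]

```text
t: 19.05
eef_pos: [0.4803, -0.3011, 0.029]
tool_rot: [0.001, 0.708, 0.706, 0.0]
contact_force: [0.1, -0.1, -4.1]
gripper_width: 0.612
grasp_force: 64.9
```

Emit:
apply_moves:
  deltas:
    - [1,[0,0,0.005],0]
    - [1,[0,0,0.01],0]
    - [1,[0,0,0.015],0]
    - [1,[0,0,0.02],0]
    - [1,[0,0,0.02],0]

```text
t: 19.55
eef_pos: [0.4801, -0.3016, 0.0263]
tool_rot: [0.001, 0.708, 0.706, -0.0]
contact_force: [-4.9, 1.6, 12.1]
gripper_width: 0.612
grasp_force: 67.1
```

Contact made. I'll ease off 1 mm, release, and rise.

Emit:
apply_moves:
  deltas:
    - [1,[0,0,-0.004],0]
    - [1,[0,0,-0.005],0]
    - [0.5,[0,0,-0.005],0]
    - [0.3,[0,0,-0.005],0]
    - [0,[0,0,-0.005],0]
    - [0,[0,0,-0.005],0]
    - [0,[0,0,-0.005],0]
    - [0,[0,0,-0.1],0]
    - [0,[0,0,-0.3],0]
    - [0,[0,0,-0.5],0]
    - [0,[0,0,-0.65],0]
    - [0,[0,0,-0.65],0]

```text
t: 20.75
eef_pos: [0.4827, -0.3023, 0.1591]
tool_rot: [0.004, 0.708, 0.706, 0.001]
contact_force: [0.0, 0.3, 0.2]
gripper_width: 0.999
grasp_force: 0.0
```

Emit:
apply_moves:
  deltas:
    - [0,[0.2,0,0],0]
    - [0,[0.4,0,0],0]
    - [0,[0.6,0,0],0]
    - [0,[0.8,0,0],0]
    - [0,[1,0.065,0],0]

```text
t: 21.25
eef_pos: [0.4913, -0.1, 0.1536]
tool_rot: [-0.001, 0.708, 0.706, -0.001]
contact_force: [0.9, 0.1, 0.8]
gripper_width: 1.0
grasp_force: 0.0
```

Emit:
apply_moves:
  deltas:
    - [0,[0.2,0,0],0]
    - [0,[0.4,0,0],0]
    - [0,[0.6,0,0],0]
    - [0,[0.8,0,0],0]
    - [0,[1,0,0],0]

```text
t: 21.75
eef_pos: [0.4931, 0.1004, 0.1538]
tool_rot: [-0.0, 0.708, 0.706, -0.0]
contact_force: [0.6, -0.8, 1.5]
gripper_width: 0.995
grasp_force: 0.0
```

Emit:
apply_moves:
  deltas:
    - [0,[0.2,0,0],0]
    - [0,[0.4,0,0],0]
    - [0,[0.6,0,0],0]
    - [0,[0.75,0,0],0]
    - [0,[0.75,0,0],0]
    - [0,[0.75,0,0],0]
    - [0,[0.75,0,0],0]

```text
t: 22.45
eef_pos: [0.4941, 0.2474, 0.1537]
tool_rot: [0.0, 0.708, 0.706, -0.001]
contact_force: [-1.0, -0.3, -0.7]
gripper_width: 1.001
grasp_force: 0.0
```

```bash
python3 -c "
from station import bot; from h import *
import cv2
o=st(bot); p=bot.read_camera('top'); im=p['color']
hsv=cv2.cvtColor(im,cv2.COLOR_RGB2HSV)
m=cv2.inRange(hsv,(17,150,150),(23,200,220)); m[:190]=0;m[290:]=0;m[:,:155]=0
n,l,s,ce=cv2.connectedComponentsWithStats(m)
for i in range(1,n):
    if s[i,4]>60: print(s[i],ce[i].round(1),ray(p,*ce[i],0.082))
cv2.imwrite('pics/t2.png',im[:,:,::-1])
"
```

```text
t 22.45 tcp [0.4941 0.2474 0.1537] yaw_y -0.22 F [-1.03 -0.25 -0.72] w 1.001 g 0.0 q [-0.07  0.39 -0.63  1.86  0.28  0.98 -0.83]
[265 230  16  16 198] [272.2 237.6] [0.4881 0.1383]
```

View pics/t2.png

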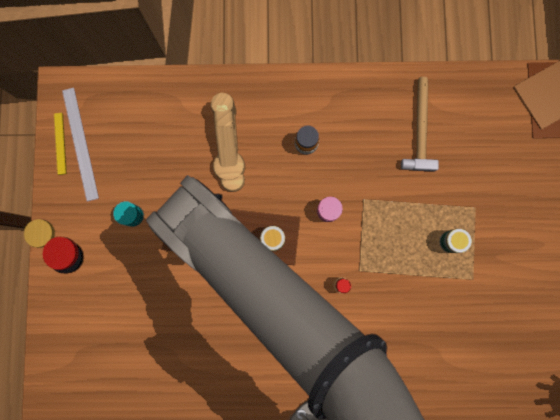

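Tin 1 stands on the mat at px (459,240). Tin 3 is still on the board at (272,238) and the bystanders haven't moved. Next is tin 2.

Emit:
apply_moves:
  deltas:
    - [0,[0.02,0,0.15],0]
    - [0,[0.02,0,0.3],0]
    - [0,[0.02,0,0.44],0]
    - [0,[0.02,0,0.54],0]
    - [0,[0.02,0,0.578],0]
    - [0,[0.02,0,0.578],0]
    - [0.3,[0.02,0,0.578],0]
    - [0.5,[0.02,0,0.578],0]
    - [1,[0.02,0,0.578],0]
    - [1,[0.02,0,0.578],0]
    - [1,[0.02,0,0.578],0]
    - [1,[0.02,0,0.578],0]

```text
t: 23.7
eef_pos: [0.4945, 0.2537, 0.0407]
tool_rot: [0.0, 0.708, 0.706, 0.001]
contact_force: [-3.8, -0.7, 8.4]
gripper_width: 0.611
grasp_force: 60.9
```

Emit:
apply_moves:
  deltas:
    - [1,[0,0,-0.02],0]
    - [1,[0,0,-0.06],0]
    - [1,[0,0,-0.15],0]
    - [1,[0,0,-0.3],0]
    - [1,[0,0,-0.45],0]
    - [1,[0,0,-0.6],0]
    - [1,[0,0,-0.7],0]
    - [1,[0,0,-0.7],0]
    - [1,[0,0,-0.7],0]

```text
t: 24.6
eef_pos: [0.4939, 0.2525, 0.1786]
tool_rot: [0.0, 0.708, 0.706, -0.0]
contact_force: [-1.8, 0.3, -3.0]
gripper_width: 0.61
grasp_force: 63.5
```

Emit:
apply_moves:
  deltas:
    - [1,[-0.1,0,0],0]
    - [1,[-0.25,0,0],0]
    - [1,[-0.4,0,0],0]
    - [1,[-0.55,0,0],0]
    - [1,[-0.7,0,0],0]
    - [1,[-0.85,0,0],0]
    - [1,[-1,0,0],0]

```text
t: 25.3
eef_pos: [0.4921, 0.0513, 0.177]
tool_rot: [-0.001, 0.708, 0.706, -0.001]
contact_force: [1.1, -0.2, -2.8]
gripper_width: 0.618
grasp_force: 63.5
```

Emit:
apply_moves:
  deltas:
    - [1,[-0.15,0,0],0]
    - [1,[-0.3,0,0],0]
    - [1,[-0.45,0,0],0]
    - [1,[-0.6,0,0],0]
    - [1,[-0.75,0,0],0]
    - [1,[-0.9,0,0],0]
    - [1,[-1,0,0],0]
    - [1,[-1,0,0],0]
    - [1,[-1,0,0],0]

```text
t: 26.2
eef_pos: [0.4919, -0.1469, 0.1772]
tool_rot: [-0.001, 0.708, 0.706, -0.001]
contact_force: [-0.7, 0.3, -3.8]
gripper_width: 0.609
grasp_force: 63.5
```

Emit:
apply_moves:
  deltas:
    - [1,[0,0,0.12],0]
    - [1,[0,0,0.27],0]
    - [1,[0,0,0.42],0]
    - [1,[0,0,0.56],0]
    - [1,[0,0,0.66],0]
    - [1,[0,0,0.71],0]
    - [1,[0,0,0.735],0]
    - [1,[0,0,0.745],0]
    - [1,[0,0,0.745],0]
    - [1,[0,0,0.745],0]

```text
t: 27.2
eef_pos: [0.4938, -0.1472, 0.0307]
tool_rot: [0.001, 0.708, 0.706, 0.0]
contact_force: [-0.1, -0.3, -3.0]
gripper_width: 0.611
grasp_force: 63.5
```

Emit:
apply_moves:
  deltas:
    - [1,[0,0,0.005],0]
    - [1,[0,0,0.01],0]
    - [1,[0,0,0.015],0]
    - [1,[0,0,0.02],0]
    - [1,[0,0,0.02],0]

```text
t: 27.7
eef_pos: [0.4932, -0.1473, 0.0268]
tool_rot: [0.0, 0.708, 0.706, -0.0]
contact_force: [-4.0, -0.1, 9.2]
gripper_width: 0.611
grasp_force: 65.5
```

Contact again. I'll release and go to tin 3 at (0.488,0.138).

Emit:
apply_moves:
  deltas:
    - [1,[0,0,-0.003],0]
    - [1,[0,0,-0.004],0]
    - [0.5,[0,0,-0.004],0]
    - [0.3,[0,0,-0.004],0]
    - [0,[0,0,-0.004],0]
    - [0,[0,0,-0.004],0]
    - [0,[0,0,-0.004],0]
    - [0,[0,0,-0.1],0]
    - [0,[0,0,-0.3],0]
    - [0,[0,0,-0.5],0]
    - [0,[0,0,-0.65],0]
    - [0,[0,0,-0.65],0]

```text
t: 28.9
eef_pos: [0.4963, -0.1476, 0.1602]
tool_rot: [0.004, 0.708, 0.706, 0.002]
contact_force: [0.2, -0.4, 0.2]
gripper_width: 0.998
grasp_force: 0.0
```

Emit:
apply_moves:
  deltas:
    - [0,[0.2,0,0],0]
    - [0,[0.4,0,0],0]
    - [0,[0.6,0,0],0]
    - [0,[0.8,0,0],0]
    - [0,[1,0,0],0]

```text
t: 29.4
eef_pos: [0.4929, 0.0543, 0.155]
tool_rot: [-0.0, 0.708, 0.706, -0.0]
contact_force: [0.8, -1.0, 0.7]
gripper_width: 1.0
grasp_force: 0.0
```

Emit:
apply_moves:
  deltas:
    - [0,[0.2,0,0],0]
    - [0,[0.43,-0.015,0],0]
    - [0,[0.43,-0.015,0],0]
    - [0,[0.43,-0.015,0],0]
    - [0,[0.43,-0.015,0],0]

```text
t: 29.9
eef_pos: [0.4905, 0.1376, 0.1551]
tool_rot: [-0.0, 0.708, 0.706, -0.001]
contact_force: [-0.2, 0.5, 0.1]
gripper_width: 1.001
grasp_force: 0.0
```

Emit:
apply_moves:
  deltas:
    - [0,[0,-0.01,0.15],0]
    - [0,[0,-0.01,0.3],0]
    - [0,[0,-0.01,0.44],0]
    - [0,[0,-0.01,0.54],0]
    - [0,[0,-0.01,0.583],0]
    - [0,[0,-0.01,0.583],0]
    - [0.3,[0,-0.01,0.583],0]
    - [0.5,[0,-0.01,0.583],0]
    - [1,[0,-0.01,0.583],0]
    - [1,[0,-0.01,0.583],0]
    - [1,[0,-0.01,0.583],0]
    - [1,[0,-0.01,0.583],0]

```text
t: 31.1
eef_pos: [0.4896, 0.1392, 0.0409]
tool_rot: [0.001, 0.708, 0.706, 0.001]
contact_force: [-3.1, 0.1, 8.9]
gripper_width: 0.611
grasp_force: 60.8
```

Emit:
apply_moves:
  deltas:
    - [1,[0,0,-0.02],0]
    - [1,[0,0,-0.06],0]
    - [1,[0,0,-0.15],0]
    - [1,[0,0,-0.3],0]
    - [1,[0,0,-0.45],0]
    - [1,[0,0,-0.6],0]
    - [1,[0,0,-0.75],0]
    - [1,[0,0,-0.88],0]
    - [1,[0,0,-0.95],0]
    - [1,[0,0,-0.95],0]
    - [1,[0,0,-0.95],0]
    - [1,[0,0,-0.95],0]

```text
t: 32.3
eef_pos: [0.4876, 0.1384, 0.2275]
tool_rot: [-0.001, 0.708, 0.706, -0.001]
contact_force: [-0.6, -0.0, -6.3]
gripper_width: 0.612
grasp_force: 64.5
```

```bash
python3 -c "
from station import bot; from h import *
import cv2
for i in range(6): o=st(bot); p=bot.read_camera('side')
cv2.imwrite('pics/s3.png',p['color'][...,::-1])
p=bot.read_camera('top'); cv2.imwrite('pics/t3.png',p['color'][...,::-1])
"
```

```text
t 32.3 tcp [0.4876 0.1384 0.2275] yaw_y -0.14 F [-0.61 -0.   -6.34] w 0.612 g 64.5 q [ 0.16  0.23 -0.64  1.88  0.15  1.09 -0.55]
t 32.35 tcp [0.4877 0.1385 0.2275] yaw_y -0.14 F [ 0.23  0.39 -6.39] w 0.607 g 64.5 q [ 0.16  0.23 -0.64  1.88  0.15  1.09 -0.55]
t 32.4 tcp [0.4879 0.1386 0.2277] yaw_y -0.14 F [-0.    0.39 -5.33] w 0.606 g 64.5 q [ 0.16  0.23 -0.64  1.88  0.15  1.09 -0.55]
t 32.45 tcp [0.4881 0.1387 0.228 ] yaw_y -0.13 F [-0.68 -0.23 -5.2 ] w 0.607 g 64.5 q [ 0.16  0.23 -0.64  1.88  0.15  1.09 -0.55]
t 32.5 tcp [0.4883 0.1388 0.2282] yaw_y -0.13 F [ 0.27 -0.69 -5.79] w 0.613 g 64.5 q [ 0.16  0.23 -0.64  1.88  0.15  1.09 -0.55]
t 32.55 tcp [0.4884 0.1389 0.2285] yaw_y -0.14 F [ 0.29 -0.17 -5.16] w 0.608 g 64.5 q [ 0.16  0.23 -0.64  1.88  0.15  1.09 -0.55]
```

View pics/s3.png

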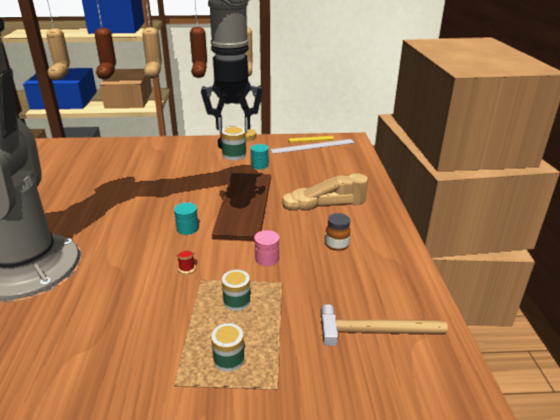

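View pics/t3.png

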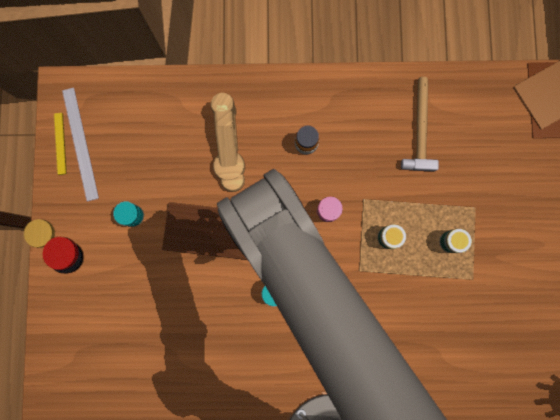

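The tins stand upright on the mat at px (393,236) and (459,240). The heaviest is held upright with its bottom about 0.2 m above the bench, and the bystanders haven't moved.

```bash
python3 -c "
from station import bot; print(bot.hand_in())"
```

```text
the job is handed in; nothing more can be done
None
```

The job is handed in: the heaviest tin (about 6 N, against roughly 4.7 N and 3.3 N for the others) is held upright about 20 cm above the bench, both lighter tins stand upright on the cork mat, and the jar, hammer, spool and last look unmoved in the final pictures.

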